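# Load a row of test pots into the kiln carrier in reverse order

## Robot

A 6-joint arm with a two-finger parallel gripper is mounted at the origin on the work surface. World frame = base frame: x ahead of the robot, y to its left, z up, the work surface at z = 0. Lengths are in m, angles in degrees, forces in N, time in s.
With the tool pointing down it reaches from about 0.375 to 0.9 m from the base axis. Payload 3.1 kg.
Tool frame: the origin (TCP) lies at the very end of the fingers, on their centre line; the grasp point (between the pads) lies 19 mm behind it; z points along the fingers, y is the line along which they close (so a half turn about z gives the same grasp; the last joint's range is limited). The gripper opens to 87 mm and grips with 3 to 60 N. Pads are 19 mm wide; open, the fingers measure 117 mm over their backs; the gripper's body (75 mm by 190 mm) begins 51 mm behind the grasp point.
Start: joints at [-83.165, 30.224, 82.088, -0, 67.689, -10.227], TCP at [0.183, -0.597, 0.223] pointing down, gripper open.
Joint ranges: [-176.69, 176.69], [-43.24, 126.21], [12.49, 139.97], [-82, 262], [0, 151.66], [-163.58, 163.58]. Speed limits (degrees/s): [159.86, 159.86, 180, 180, 180, 180].

## Interface

Orientations are given as a 3x3 rotation matrix whose columns are the frame's x, y, z axes.
In Python, from rig import bot, imaging gives the robot as it stands.
- The arm moves only by the tool drive_tool, never from a script. Its argument "deltas" is text: rows parted by semicolons, each of 5 numbers parted by spaces: the finger opening in mm, from 0 to 87, then the shift along the world's x, y, z in mm, then the turn about the world's z in rad. In form: jaw dx dy dz twist; .... A call has 1 to 12 rows; each row is the pose to reach, as a shift and turn from the pose commanded when the call began; what a row does not reach only later rows make up. A row lasts 1/10 s, in which the tool goes at most 50 mm and 8.59 degrees, less where a joint would pass 70% of its speed; a pose out of reach is approached as far as the arm can. A call with a gripper value outside its range is refused whole. The fingers move at their own pace and stop on an object; the grip force is fixed at half the most. Time passes only in rows, so rows that repeat a pose let the fingers close. It gives the time, the measured TCP pose, the force, the opening and the grip force at its end, in the units of the state.
- bot.read_state(): the state, without advancing time (a new reading comes with each control period).
- imaging.capture(name): name is "side" or "top" or "wrist"; returns the picture (384x512x3 uint8, red, green, blue); there is no depth.
- imaging.camera_model(name): a dict with "fx", "fy", "cx", "cy" (pixels), "T" (4x4, takes a point from camera to world coordinates). Camera axes: x right, y down, z forward; pixel columns grow to the right and rows downward; lengths in m; the calibration is good to about 2 mm. A picture is of the moment at which its call begins: read the wrist's pose just before it. camera_model takes no time and is no camera call; for the wrist camera it gives the pose at the moment of the call.
- bot.hand_in(): hands the job in; it is judged then, once.
The state is a dict: "time_s": time; "joint_positions": joint angles; "qvel": joint speeds; "tau": joint torques, N m; "position": TCP position; "tcp_rot": TCP orientation; "force": force on the tool from outside, world axes, zero at the start; "moment": the same for the moment, N m; "opening": opening from 0.0 (shut) to 1.0 (fully open); "grasp_force": force on a finger pad.
Only numpy, scipy, OpenCV 4.12 (cv2) and the standard library are available. Lean on these libraries where they do the work, as an engineer would, in place of code of your own. Each camera call takes 0.05 s, during which the arm holds its last target. There are 200 camera calls.

## Task

The four unmarked test pots on the wooden ware board are known only by their order, and the kiln is loaded back to front: move them into the four bays of the white kiln carrier, one pot to a bay, in reverse order, so that the pot at the end of the board nearest the robot goes into the bay farthest from the robot, the next one into the next bay, and so on. Stand each pot upright on the floor of its bay, about in the middle and clear of the ridges, setting it down gently and never dropping or tipping any of them over. Leave them all released and still.

Things in the scene. Friction and masses are not known exactly. Their poses are not given: they have to be found in the camera images.
- ware_board: Present rack: brown wooden board, fixed, 320 x 120 x 18 mm, on the table to the left or right. Origin: centre of its underside, on the table. x along its length, away from the robot (within 0.4 rad of straight ahead), y across, z up. Four places at x = -114 (nearest the robot), -38, 38, 114 mm, y = 0, each with one tile and a pot on it.
- kiln_carrier: New rack: white slab, fixed, 316 x 120 x 12 mm, at the other side from the board. Five cross ridges, 6 mm thick, tops at z = 24 mm, part it into four bays 70 x 120 mm, open at the long sides. Origin: centre of underside, on the table; x along its length, away from the robot (within 0.4 rad of ahead), y across. Bay centres x = -114 (nearest), -38, 38, 114 mm, y = 0; floor z = 12 mm.
- tile_square: Square terracotta tile, 66 x 66 mm, under the square vase. Only marks a starting place; fixed to the ware board, its x and y axes parallel to the board's; 8 mm thick, its top 26 mm above the table. Which of the board's four places it takes varies. Origin: centre of its underside; z up.
- tile_round: Round terracotta tile, 68 mm across, under the tumbler. Only marks a starting place; fixed to the ware board, its x and y axes parallel to the board's; 8 mm thick, its top 26 mm above the table. Which of the board's four places it takes varies. Origin: centre of its underside; z up.
- tile_hex: Six-sided terracotta tile, 66 mm across its flats, under the squat pot. Only marks a starting place; fixed to the ware board, its x and y axes parallel to the board's; 8 mm thick, its top 26 mm above the table. Which of the board's four places it takes varies. Origin: centre of its underside; z up.
- tile_oblong: Oblong terracotta tile, 60 mm along the row and 96 mm across it, under the bottle vase. Only marks a starting place; fixed to the ware board, its x and y axes parallel to the board's; 8 mm thick, its top 26 mm above the table. Which of the board's four places it takes varies. Origin: centre of its underside; z up.
- square_vase: Straight square vase, 44 x 44 mm, 90 mm tall, closed at the top with a dark square mouth drawn on; x and y square to its sides, which are turned at most 0.15 rad from those of the board. Bisque-fired clay, plain pale buff, 0.13 to 0.25 kg, loose. Origin: centre of its underside; z up along its axis.
- tumbler: Straight round tumbler, open at the top, 52 mm across, 76 mm tall, wall 4 mm. Bisque-fired clay, plain pale buff, 0.13 to 0.25 kg, loose. Origin: centre of its underside; z up along its axis.
- squat_pot: Low round-bellied pot, 60 mm tall: foot 40 mm across, belly upright-sided and 54 mm across from 18 to 40 mm above the underside, neck 36 mm, rim 42 mm. Bisque-fired clay, plain pale buff, 0.13 to 0.25 kg, loose. Origin: centre of its underside; z up along its axis.
- bottle_vase: Bottle-shaped vase, 106 mm tall: straight round body 46 mm across up to 60 mm, then a slim neck 22 mm across and a lip 28 mm across at the top. Bisque-fired clay, plain pale buff, 0.13 to 0.25 kg, loose. Origin: centre of its underside; z up along its axis.
Not all that is in view belongs to the job. What is shaped like the square_vase but yellow is not meant. Leave any green look-alike of the tumbler alone.

How it is judged:
By the outcome, as a careful person would: the job done as asked, in the order asked, and still so for the second after the job is handed in, with the robot touching nothing.
It also fails if it takes over 109 s, if anything falls off the work surface, if the arm or the gripper's body presses on something with over 40 N, if the wrist force passes 120 N, or if a joint passes its speed limit or range.

## Working session

There is one attempt and no reset: what is moved stays moved. The work goes in short steps, Python scripts to look and compute and a tool call to move; the robot and the scene stay as the last step left them, time stands still between calls to the robot, and variables do not carry over. Pictures are saved under pics/ and viewed, at most 14 in all, crops included, and the job is handed in when it is done.

Besides the shell and the picture viewer there is one more tool, called after "Emit:" as name(argument=value, ...), one argument or row to a line, values as JSON. drive_tool: Moves the arm, as the interface text tells. Its arguments: {"type":"object","properties":{"deltas":{"type":"string"}},"required":["deltas"]}

```bash
mkdir -p pics; python3 - <<'E'
from rig import bot, imaging
import cv2,numpy as np
np.set_printoptions(precision=4,suppress=True)
s=bot.read_state();print(s['time_s'],s['position'],s['tcp_rot'],s['opening'])
for n in ['top','side']:
    im=imaging.capture(n);cv2.imwrite(f'pics/{n}0.png',im[:,:,::-1]);
    m=imaging.camera_model(n);print(n,m['fx'],m['fy'],m['cx'],m['cy']);print(m['T'])
a=[cv2.imread(f'pics/{n}0.png') for n in ['top','side']]
E
```

```text
0.0 [ 0.1833 -0.5967  0.2216] [[ 0.956   0.2934 -0.0002]
 [ 0.2934 -0.956   0.0021]
 [ 0.0004 -0.0021 -1.    ]] 0.9991881109656414
top 423.13023232589956 423.13023232589956 258.5315261021439 192.26473267100198
[[-0.0019 -0.9789  0.2043  0.236 ]
 [-1.      0.0031  0.0056 -0.0755]
 [-0.0062 -0.2043 -0.9789  1.0914]
 [ 0.      0.      0.      1.    ]]
side 482.2502050574877 482.2502050574877 258.4440226117821 186.43076490198743
[[ 0.9862 -0.0637  0.1527  0.2882]
 [-0.1638 -0.5075  0.846  -1.059 ]
 [ 0.0236 -0.8593 -0.5109  0.62  ]
 [ 0.      0.      0.      1.    ]]
```

```bash
python3 - <<'E'
import cv2
for n in ['top','side']:
    cv2.imwrite(f'pics/{n}0b.png',cv2.resize(cv2.imread(f'pics/{n}0.png'),(800,600),interpolation=cv2.INTER_CUBIC))
E
```

```text
(no output)
```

View pics/top0b.png

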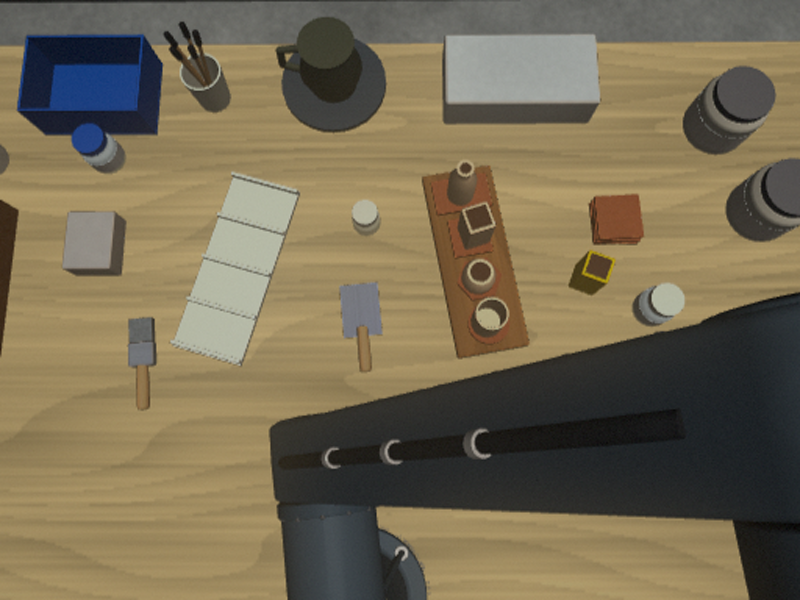

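View pics/side0b.png

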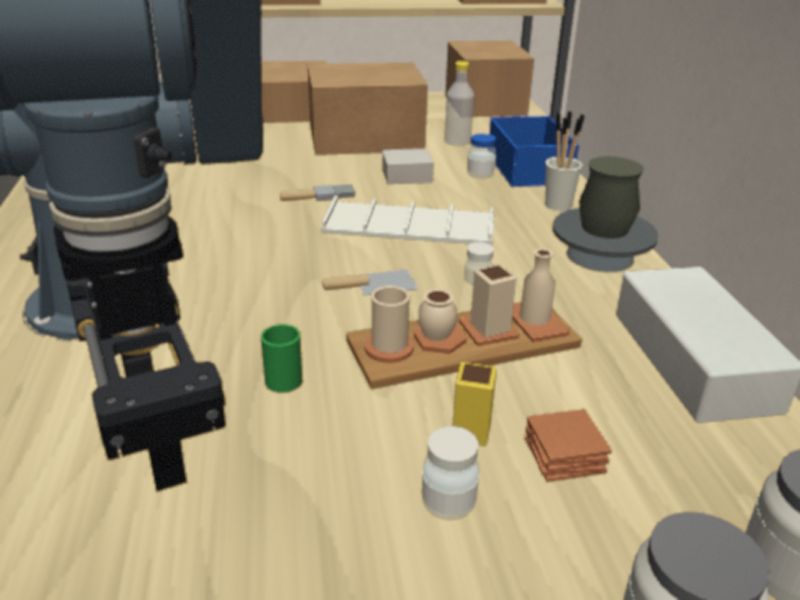

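Top view: carrier at left, (235,175)-(240,362). The board is at right, (455,170)-(490,350). Order from near: tumbler, squat pot, square vase, bottle. The green tumbler is hidden in the top view but shows in the side view at (282,358), on the robot's side of the board. The yellow vase stands on the -y side of the board. Next I'll zoom in to get accurate corners.

```bash
cat > h.py <<'E'
import numpy as np,cv2
from rig import imaging
np.set_printoptions(precision=4,suppress=True)
def ray(n,u,v,z,m=None):
    m=m or imaging.camera_model(n);T=np.array(m['T'])
    d=T[:3,:3]@np.array([(u-m['cx'])/m['fx'],(v-m['cy'])/m['fy'],1]);o=T[:3,3]
    return (o+d*(z-o[2])/d[2])
def proj(n,P,m=None):
    m=m or imaging.camera_model(n);T=np.array(m['T'])
    q=(np.atleast_2d(P)-T[:3,3])@T[:3,:3]
    return np.c_[m['fx']*q[:,0]/q[:,2]+m['cx'],m['fy']*q[:,1]/q[:,2]+m['cy']]
E
python3 - <<'E'
from h import *
im=cv2.imread('pics/top0.png')
f=lambda a:cv2.resize(a,None,fx=4,fy=4,interpolation=cv2.INTER_CUBIC)
cv2.imwrite('pics/c1.png',np.hstack([f(im[100:240,105:200]),f(im[100:240,262:347])]))
im=cv2.imread('pics/side0.png')
cv2.imwrite('pics/c2.png',f(im[120:260,200:385]))
E
```

```text
(no output)
```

View pics/c1.png

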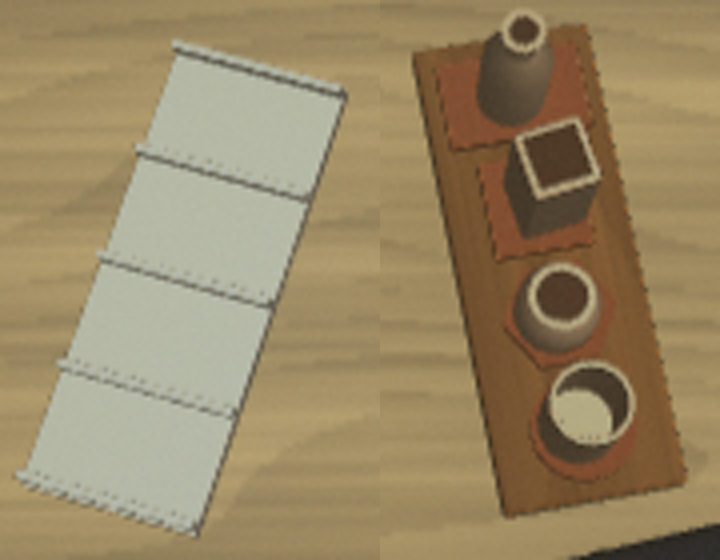

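View pics/c2.png

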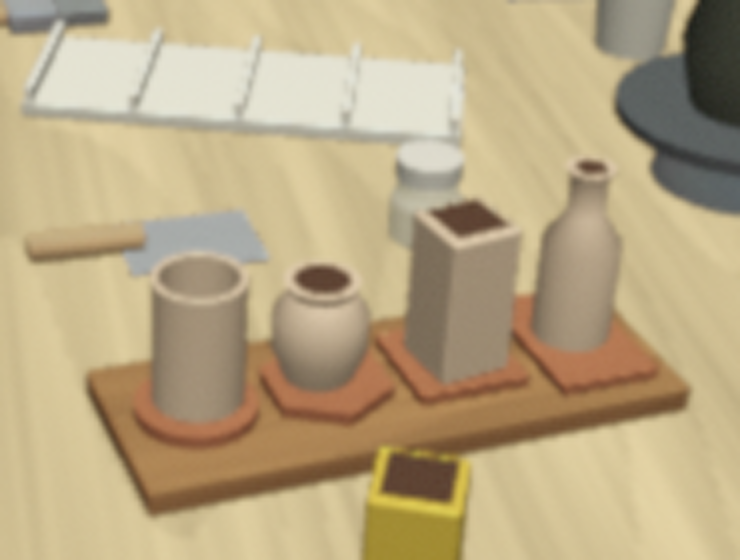

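```bash
cat > m.py <<'E'
from h import *
def px(X,Y,x0,ox,oy): return (X-x0+.5)/4-.5+ox,(Y+.5)/4-.5+oy
L=lambda X,Y:px(X,Y,0,105,100); R=lambda X,Y:px(X,Y,380,262,100); S=lambda X,Y:px(X,Y,0,200,120)
def fit(src,dst):
    s,d=np.array(src,float),np.array(dst)[:,:2];sc,dc=s.mean(0),d.mean(0)
    U,_,Vt=np.linalg.svd((s-sc).T@(d-dc));Rm=(U@Vt).T
    t=dc-Rm@sc;r=d-(s@Rm.T+t);return t,np.arctan2(Rm[1,0],Rm[0,0]),r
rx=[.152,.076,0,-.076,-.152]
src=[(x,.06) for x in rx]+[(x,-.06) for x in rx]
dst=[ray('top',*L(*p),.024) for p in [(175,45),(137,149),(100,255),(60,362),(20,476),(346,93),(309,197),(272,302),(235,410),(199,528)]]
tc,ac,r=fit(src,dst);print('carrier',tc,ac);print(r*1e3)
src=[(.16,.06),(.16,-.06),(-.16,-.06),(-.16,.06)]
dst=[ray('top',*R(*p),.018) for p in [(413,52),(588,25),(686,479),(505,507)]]
tb,ab,r=fit(src,dst);print('board',tb,ab);print(r*1e3)
dst=[ray('side',*S(*p),.018) for p in [(505,292),(688,390),(150,497),(90,376)]]
print('board side',*fit(src,dst))
c,s=np.cos(ab),np.sin(ab);Rb=np.array([[c,-s],[s,c]])
for n,p,q,z in [('tumbler',(592,402),(200,278),.102),('squat',(563,296),(323,280),.086),('square',(557,157.5),(467,219),.116),('bottle',(524,32),(592,168),.132)]:
    for P in [ray('top',*R(*p),z),ray('side',*S(*q),z)]:
        print(n,P,'board xy mm',(Rb.T@(P[:2]-tb))*1e3)
k=[ray('top',*R(*p),.116) for p in [(514,135),(583,117),(600,182),(531,198)]]
e=[k[0]-k[1],k[3]-k[2],k[0]-k[3],k[1]-k[2]]
print('sq',[ (np.linalg.norm(v)*1e3,np.arctan2(v[1],v[0])) for v in e])
for x in rx[0:4]:
    b=np.array([x-.038,0]);c,s=np.cos(ac),np.sin(ac);print('bay',np.array([[c,-s],[s,c]])@b+tc)
for n,p in [('green',S(0,0))]: print(ray('side',282*.64,328*.64,.076),ray('side',475*.64,372*.64,.09))
E
python3 m.py
```

```text
carrier [0.5209 0.2109] -0.2814626805674048
[[-0.2461  0.1218]
 [-0.5879  0.4983]
 [-0.3981 -0.4177]
 [ 1.0269  0.042 ]
 [-0.2025 -0.3714]
 [-1.5508 -0.7398]
 [-0.9538  0.34  ]
 [ 0.8287  0.8244]
 [ 2.4715  0.6709]
 [-0.3879 -0.9685]]
board [ 0.5343 -0.1871] 0.17350962854232024
[[-2.1908  0.0056]
 [-4.0242 -0.245 ]
 [ 1.5746  1.2889]
 [ 4.6403 -1.0495]]
board side [ 0.5194 -0.197 ] 0.22423088556802684 [[-0.0375 -0.0083]
 [ 0.0081 -0.0058]
 [ 0.011   0.0089]
 [ 0.0185  0.0052]]
tumbler [ 0.423  -0.2032  0.102 ] board xy mm [-112.4272    3.392 ]
tumbler [ 0.423  -0.2098  0.102 ] board xy mm [-113.5407   -3.1596]
squat [ 0.4921 -0.1894  0.086 ] board xy mm [-42.0001   5.0142]
squat [ 0.4924 -0.1939  0.086 ] board xy mm [-42.4382   0.5318]
square [ 0.5707 -0.1846  0.116 ] board xy mm [36.2904 -3.813 ]
square [ 0.5707 -0.19    0.116 ] board xy mm [35.3879 -9.1402]
bottle [ 0.6448 -0.1649  0.132 ] board xy mm [112.6837   2.8336]
bottle [ 0.6454 -0.1705  0.132 ] board xy mm [112.2422  -2.8126]
sq [(np.float64(43.59808942349322), np.float64(1.8335972733577215)), (np.float64(42.90181586340379), np.float64(1.8035449905253635)), (np.float64(40.986256168076615), np.float64(0.23225161009061254)), (np.float64(42.30201788628489), np.float64(0.21627211257481282))]
bay [0.6304 0.1792]
bay [0.5574 0.2003]
bay [0.4844 0.2214]
bay [0.4114 0.2425]
[ 0.2786 -0.2304  0.076 ] [ 0.4991 -0.3742  0.09  ]
```

Emit:
drive_tool(
  deltas="87 240 390 0 -0.12;87 240 390 0 -0.12;87 240 390 0 -0.12;87 240 390 0 -0.12;87 240 390 0 -0.12;87 240 390 0 -0.12;87 240 390 0 -0.12;87 240 390 0 -0.12;87 240 390 0 -0.12;87 240 390 0 -0.12;87 240 390 0 -0.12;87 240 390 0 -0.12",
)

```text
time_s: 1.3
position: [0.4232, -0.2082, 0.2224]
tcp_rot: [[0.984, 0.177, -0.0], [0.177, -0.984, -0.001], [-0.0, 0.001, -1.0]]
force: [-0.6, -0.2, 0.1]
opening: 1.002
grasp_force: 0.0
```

```bash
python3 - <<'E'
from h import *
im=imaging.capture('wrist');m=imaging.camera_model('wrist');print(m)
im2=imaging.capture('top')
cv2.imwrite('pics/w1.png',np.hstack([im[:,:,::-1]]));cv2.imwrite('pics/t1.png',im2[:,:,::-1])
import m as mm
S=mm.S
dst=[ray('side',*S(*p),.024) for p in [(459,53),(357,46),(257,38),(157,32),(62,25)]]
print(mm.fit([(x,.06) for x in mm.rx],dst))
E
```

```text
{'fx': 342.1144891885713, 'fy': 342.1144891885713, 'cx': 255.20784331765793, 'cy': 187.48408126181832, 'T': array([[ 0.1752, -0.9392, -0.2954,  0.5034],
       [-0.9845, -0.1668, -0.0533, -0.1946],
       [ 0.0008,  0.3002, -0.9539,  0.3832],
       [ 0.    ,  0.    ,  0.    ,  1.    ]])}
carrier [0.5209 0.2109] -0.2814626805674048
[[-0.2461  0.1218]
 [-0.5879  0.4983]
 [-0.3981 -0.4177]
 [ 1.0269  0.042 ]
 [-0.2025 -0.3714]
 [-1.5508 -0.7398]
 [-0.9538  0.34  ]
 [ 0.8287  0.8244]
 [ 2.4715  0.6709]
 [-0.3879 -0.9685]]
board [ 0.5343 -0.1871] 0.17350962854232024
[[-2.1908  0.0056]
 [-4.0242 -0.245 ]
 [ 1.5746  1.2889]
 [ 4.6403 -1.0495]]
board side [ 0.5194 -0.197 ] 0.22423088556802684 [[-0.0375 -0.0083]
 [ 0.0081 -0.0058]
 [ 0.011   0.0089]
 [ 0.0185  0.0052]]
tumbler [ 0.423  -0.2032  0.102 ] board xy mm [-112.4272    3.392 ]
tumbler [ 0.423  -0.2098  0.102 ] board xy mm [-113.5407   -3.1596]
squat [ 0.4921 -0.1894  0.086 ] board xy mm [-42.0001   5.0142]
squat [ 0.4924 -0.1939  0.086 ] board xy mm [-42.4382   0.5318]
square [ 0.5707 -0.1846  0.116 ] board xy mm [36.2904 -3.813 ]
square [ 0.5707 -0.19    0.116 ] board xy mm [35.3879 -9.1402]
bottle [ 0.6448 -0.1649  0.132 ] board xy mm [112.6837   2.8336]
bottle [ 0.6454 -0.1705  0.132 ] board xy mm [112.2422  -2.8126]
sq [(np.float64(43.59808942349322), np.float64(1.8335972733577215)), (np.float64(42.90181586340379), np.float64(1.8035449905253635)), (np.float64(40.986256168076615), np.float64(0.23225161009061254)), (np.float64(42.30201788628489), np.float64(0.21627211257481282))]
bay [0.6304 0.1792]
bay [0.5574 0.2003]
bay [0.4844 0.2214]
bay [0.4114 0.2425]
[ 0.2786 -0.2304  0.076 ] [ 0.4991 -0.3742  0.09  ]
(array([0.5216, 0.2015]), np.float64(-0.28313462493264224), array([[-0.0002, -0.0001],
       [-0.0007, -0.0003],
       [-0.0001,  0.0014],
       [-0.0008, -0.0004],
       [ 0.0019, -0.0006]]))
```

View pics/w1.png

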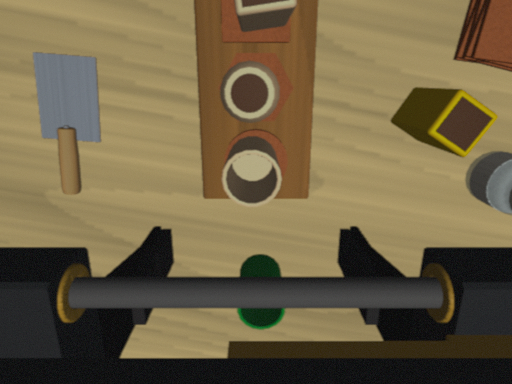

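```bash
python3 - <<'E'
from h import *
for n,u,v,z in [('tumbler',252,178,.102),('squat',249,91.5,.086),('boardNL',204,198,.018),('boardNR',309,197,.018),('boardFL',197,0,.018),('boardFR',317.5,0,.018)]:
    print(n,ray('wrist',u,v,z))
print(proj('wrist',[.4232,-.2082,.102]))
E
```

```text
tumbler [ 0.4241 -0.2063  0.102 ]
squat [ 0.4933 -0.1916  0.086 ]
boardNL [ 0.3679 -0.1604  0.018 ]
boardNR [ 0.3897 -0.277   0.018 ]
boardFL [ 0.5652 -0.1278  0.018 ]
boardFR [ 0.5853 -0.241   0.018 ]
[[253.9632 179.3749]]
```

The wrist view shows the tumbler rim at (252,178) and the squat pot at (249,91). These agree with the mean of the top and side estimates, so I'll descend on the tumbler.

Emit:
drive_tool(
  deltas="87 1 2 -40 0;87 1 2 -80 0;87 1 2 -115 0;87 1 2 -140 0;87 1 2 -160 0;87 1 2 -174 0;87 1 2 -174 0;50 1 2 -174 0;46 1 2 -174 0;46 1 2 -174 0;46 1 2 -174 0;46 1 2 -174 0",
)

```text
time_s: 2.6
position: [0.4247, -0.2056, 0.0491]
tcp_rot: [[0.984, 0.177, 0.001], [0.177, -0.984, -0.001], [0.001, 0.001, -1.0]]
force: [-0.4, 0.2, 0.9]
opening: 0.627
grasp_force: 0.7
```

Emit:
drive_tool(
  deltas="30 0 0 0 0;30 0 0 0 0;30 0 0 0 0;30 0 0 0 0;30 0 0 5 0;30 0 0 20 0;30 0 0 45 0;30 0 0 75 0;30 0 0 100 0;30 0 0 100 0",
)

```text
time_s: 3.6
position: [0.4261, -0.2067, 0.1513]
tcp_rot: [[0.984, 0.177, 0.005], [0.177, -0.984, -0.004], [0.005, 0.005, -1.0]]
force: [0.9, -0.8, -0.5]
opening: 0.601
grasp_force: 30.0
```

Emit:
drive_tool(
  deltas="30 0 40 10 0;30 10 80 20 -0.1;30 20 125 30 -0.2;30 40 165 40 -0.3;30 60 210 50 -0.4;30 75 255 50 -0.455;30 90 300 50 -0.455;30 100 345 50 -0.455;30 105 385 50 -0.455;30 105 405 50 -0.455;30 105 405 50 -0.455;30 105 405 50 -0.455",
)

```text
time_s: 4.8
position: [0.5283, 0.1995, 0.1971]
tcp_rot: [[0.962, -0.272, -0.003], [-0.272, -0.962, -0.001], [-0.002, 0.002, -1.0]]
force: [-1.1, -0.4, -1.5]
opening: 0.607
grasp_force: 30.0
```

```bash
python3 - <<'E'
from h import *
import json
s=bot=None
from rig import bot
s=bot.read_state();print(s['time_s'],s['position'],s['opening'])
im=imaging.capture('wrist');m=imaging.camera_model('wrist');np.save('pics/w2.npy',m,allow_pickle=True)
cv2.imwrite('pics/w2.png',im[:,:,::-1])
E
```

```text
4.8 [0.5283 0.1995 0.1971] 0.6069540473041142
```

View pics/w2.png

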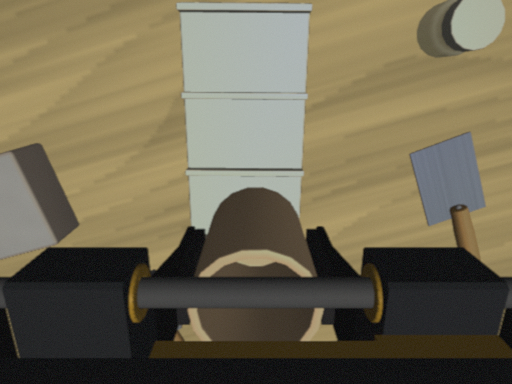

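The wrist view shows the carrier's far ridges: row 7 (180–311), row 96 (183–306) and row 171 (187–302). The tumbler is held upright.

```bash
cat > car.py <<'E'
from h import *
import io,contextlib
with contextlib.redirect_stdout(io.StringIO()): from m import fit
m=np.load('pics/w2.npy',allow_pickle=True).item()
dst=[ray('wrist',u,v,.024,m) for u,v in [(180,7.5),(311,8),(183,96),(306.5,96),(187,171.5),(302.5,171.5)]]
t,a,r=fit([(x,y) for x in (.152,.076,0) for y in (.06,-.06)],dst)
print(t,a);print(r*1e3)
c,s=np.cos(a),np.sin(a)
for x in (.114,.038,-.038,-.114): print(t+x*np.array([c,s]))
E
python3 car.py
```

```text
[0.5229 0.2099] -0.28525075972345965
[[-2.5354 -2.4351]
 [-0.6183  2.197 ]
 [-1.2488 -1.1786]
 [ 0.5645  1.8456]
 [ 1.031  -1.7589]
 [ 2.8069  1.33  ]]
[0.6323 0.1778]
[0.5594 0.1992]
[0.4864 0.2206]
[0.4135 0.242 ]
```

Emit:
drive_tool(
  deltas="30 45 -10 0 -0.01;30 90 -20 0 -0.01;30 103 -23 -20 -0.01;30 103 -23 -60 -0.01;30 103 -23 -95 -0.01;30 103 -23 -125 -0.01;30 103 -23 -145 -0.01;30 103 -23 -152 -0.01;30 103 -23 -156 -0.01;30 103 -23 -158 -0.01;30 103 -23 -158 -0.01;30 103 -23 -158 -0.01",
)

```text
time_s: 6.05
position: [0.6333, 0.1766, 0.0418]
tcp_rot: [[0.959, -0.283, 0.002], [-0.283, -0.959, 0.0], [0.002, -0.001, -1.0]]
force: [0.2, -0.0, -1.6]
opening: 0.6
grasp_force: 30.0
```

Emit:
drive_tool(
  deltas="30 -2 0 -2 0;30 -2 0 -4 0;30 -2 0 -5 0;30 -2 0 -6 0;30 -2 0 -6 0;30 -2 0 -6 0",
)

```text
time_s: 6.65
position: [0.6303, 0.1767, 0.0351]
tcp_rot: [[0.959, -0.283, -0.0], [-0.283, -0.959, 0.0], [-0.0, -0.0, -1.0]]
force: [-2.0, 1.0, 3.9]
opening: 0.598
grasp_force: 30.0
```

Emit:
drive_tool(
  deltas="58 0 0 0 0;66 0 0 0 0;76 0 0 0 0;86 0 0 0 0;86 0 0 0 0;86 0 0 20 0;86 0 0 60 0;86 0 0 110 0;86 0 -40 140 0;86 0 -90 140 0.1;86 -20 -130 140 0.2;86 -40 -180 140 0.3",
)

```text
time_s: 7.85
position: [0.5915, -0.001, 0.175]
tcp_rot: [[1.0, 0.018, 0.001], [0.018, -1.0, -0.0], [0.001, 0.0, -1.0]]
force: [1.0, -0.5, 0.7]
opening: 0.993
grasp_force: 0.0
```

Emit:
drive_tool(
  deltas="87 -25 -45 0 0.08;87 -50 -90 0 0.16;87 -75 -140 0 0.16;87 -92 -175 0 0.16;87 -98 -190 0 0.16;87 -98 -190 -20 0.16;87 -98 -190 -60 0.16;87 -98 -190 -95 0.16;87 -98 -190 -120 0.16;87 -98 -190 -133 0.16;87 -98 -190 -137 0.16;87 -98 -190 -137 0.16",
)

```text
time_s: 9.05
position: [0.4942, -0.19, 0.0377]
tcp_rot: [[0.985, 0.172, 0.0], [0.172, -0.985, -0.0], [0.0, 0.0, -1.0]]
force: [1.3, 0.3, -0.6]
opening: 1.001
grasp_force: 0.0
```

Emit:
drive_tool(
  deltas="87 -1 -2 -1 0;60 -1 -2 -1 0;54 -1 -2 -1 0;48 -1 -2 -1 0;30 -1 -2 -1 0;30 -1 -2 -1 0;30 -1 -2 -1 0;30 -1 -2 -1 0;30 -1 -2 -1 0;30 -1 -2 -1 0;30 -1 -2 -1 0",
)

```text
time_s: 10.15
position: [0.4928, -0.1917, 0.0367]
tcp_rot: [[0.985, 0.172, -0.0], [0.172, -0.985, 0.0], [-0.0, -0.0, -1.0]]
force: [-1.3, 1.7, 4.7]
opening: 0.611
grasp_force: 30.0
```

Emit:
drive_tool(
  deltas="30 0 0 5 0;30 0 0 25 0;30 0 0 60 0;30 0 0 100 0;30 0 40 120 -0.1;30 10 90 120 -0.2;30 25 135 120 -0.3;30 40 185 120 -0.4;30 50 235 120 -0.46;30 60 285 120 -0.46;30 65 335 120 -0.46;30 66 375 120 -0.46",
)

```text
time_s: 11.35
position: [0.5591, 0.1854, 0.1562]
tcp_rot: [[0.959, -0.283, 0.0], [-0.283, -0.959, -0.0], [0.0, 0.0, -1.0]]
force: [1.2, -0.9, -1.8]
opening: 0.608
grasp_force: 30.0
```

Emit:
drive_tool(
  deltas="30 0 14 0 0;30 0 14 -20 0;30 0 14 -50 0;30 0 14 -80 0;30 0 14 -105 0;30 0 14 -120 0;30 0 14 -126 0;30 0 14 -127 0;30 0 14 -127 0;30 0 14 -127 0",
)

```text
time_s: 12.35
position: [0.5599, 0.1972, 0.0308]
tcp_rot: [[0.959, -0.283, 0.003], [-0.283, -0.959, 0.0], [0.002, -0.001, -1.0]]
force: [0.8, -0.5, -1.4]
opening: 0.607
grasp_force: 30.0
```

Emit:
drive_tool(
  deltas="30 -1 0 -2 0;30 -1 0 -4 0;30 -1 0 -6 0;30 -1 0 -7 0;30 -1 0 -7 0;30 -1 0 -7 0",
)

```text
time_s: 12.95
position: [0.5578, 0.1971, 0.0228]
tcp_rot: [[0.959, -0.283, -0.0], [-0.283, -0.959, -0.0], [-0.0, 0.0, -1.0]]
force: [-1.5, -0.6, 1.0]
opening: 0.606
grasp_force: 30.0
```

Emit:
drive_tool(
  deltas="60 0 0 0 0;68 0 0 0 0;78 0 0 0 0;87 0 0 0 0;87 0 0 0 0;87 0 0 20 0;87 0 0 60 0;87 0 0 110 0;87 0 -40 140 0.1;87 0 -90 160 0.2;87 4 -135 190 0.3;87 8 -180 200 0.4",
)

```text
time_s: 14.15
position: [0.5663, 0.0198, 0.2241]
tcp_rot: [[0.993, 0.118, 0.004], [0.118, -0.993, -0.0], [0.004, 0.001, -1.0]]
force: [1.0, -0.3, -1.3]
opening: 0.998
grasp_force: 0.0
```

Emit:
drive_tool(
  deltas="87 0 -50 0 0.12;87 0 -100 0 0.12;87 5 -150 0 0.12;87 5 -190 0 0.12;87 5 -205 0 0.12;87 5 -205 0 0.12;87 5 -205 0 0.12",
)

```text
time_s: 14.85
position: [0.57, -0.1829, 0.2212]
tcp_rot: [[0.973, 0.231, -0.001], [0.231, -0.973, 0.002], [-0.001, -0.002, -1.0]]
force: [-0.2, -0.3, 0.2]
opening: 1.002
grasp_force: 0.0
```

```bash
python3 - <<'E'
from h import *
im=imaging.capture('wrist');m=imaging.camera_model('wrist');np.save('pics/w3.npy',m,allow_pickle=True)
cv2.imwrite('pics/w3.png',cv2.resize(im[:,:,::-1],(800,600),interpolation=cv2.INTER_CUBIC))
E
```

```text
(no output)
```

View pics/w3.png

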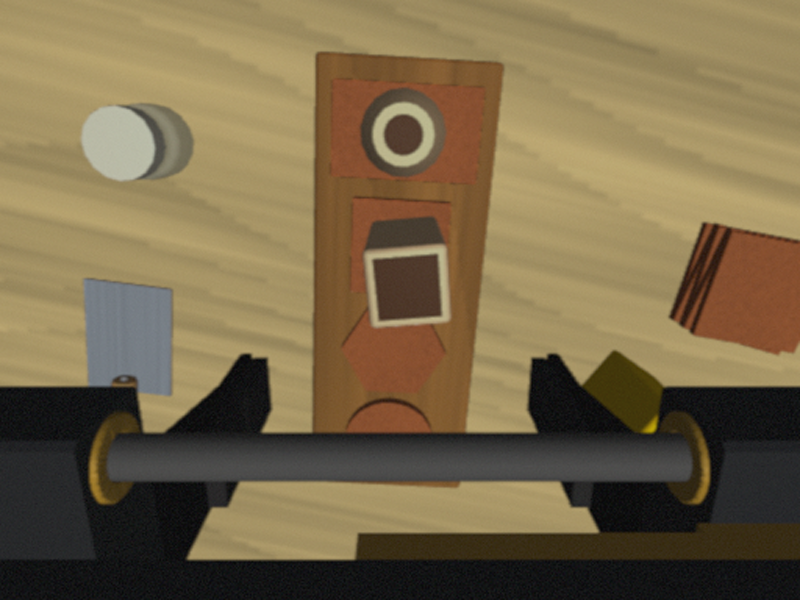

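```bash
python3 - <<'E'
from h import *
m=np.load('pics/w3.npy',allow_pickle=True).item()
w=lambda x,y,z:ray('wrist',(x+.5)*.64-.5,(y+.5)*.64-.5,z,m)
k=np.array([w(*p,.116) for p in [(363,252),(444,245),(451,321),(370,327)]])
print(k,k.mean(0))
for a,b in [(0,1),(3,2),(0,3),(1,2)]:
    v=k[a]-k[b];print(np.linalg.norm(v),np.arctan2(v[1],v[0]))
print('bottle',w(403,134,.132),'body top?', w(402,136,.086))
print('yellow far corner',w(615,350,.05), 'BoardFL,FR',w(318,53,.018),w(502,64,.018))
E
```

```text
[[ 0.5852 -0.1599  0.116 ]
 [ 0.5983 -0.1991  0.116 ]
 [ 0.5594 -0.2132  0.116 ]
 [ 0.5461 -0.1721  0.116 ]] [ 0.5722 -0.1861  0.116 ]
0.0413229153511223 1.8928284719036377
0.04314981997350635 1.883947005848444
0.040969395104738925 0.3044496075557308
0.041361051503110244 0.34874871525689827
bottle [ 0.6461 -0.1661  0.132 ] body top? [ 0.6444 -0.1662  0.086 ]
yellow far corner [ 0.5425 -0.3383  0.05  ] BoardFL,FR [ 0.6794 -0.1041  0.018 ] [ 0.7    -0.2178  0.018 ]
```

Emit:
drive_tool(
  deltas="87 2 -3 0 0.06;87 2 -3 -30 0.06;87 2 -3 -70 0.06;87 2 -3 -110 0.06;87 2 -3 -140 0.06;87 2 -3 -160 0.06;87 2 -3 -167 0.06;87 2 -3 -167 0.06;87 2 -3 -167 0.06",
)

```text
time_s: 15.8
position: [0.5735, -0.1866, 0.0556]
tcp_rot: [[0.957, 0.29, 0.002], [0.29, -0.957, -0.001], [0.001, 0.001, -1.0]]
force: [-0.7, -0.2, -0.3]
opening: 1.0
grasp_force: 0.0
```

Emit:
drive_tool(
  deltas="60 0 0 0 0;50 0 0 0 0;44 0 0 0 0;38 0 0 0 0;25 0 0 0 0;25 0 0 0 0;25 0 0 0 0;25 0 0 0 0;25 0 0 0 0;25 0 0 0 0;25 0 0 0 0",
)

```text
time_s: 16.9
position: [0.5724, -0.1872, 0.0545]
tcp_rot: [[0.957, 0.289, -0.0], [0.289, -0.957, 0.0], [-0.0, -0.0, -1.0]]
force: [-0.1, -0.3, 0.5]
opening: 0.505
grasp_force: 29.8
```

Emit:
drive_tool(
  deltas="25 0 0 5 0;25 0 0 25 0;25 0 0 60 0;25 0 0 95 0;25 -15 40 110 -0.1;25 -30 85 110 -0.2;25 -50 130 110 -0.3;25 -65 175 110 -0.4;25 -80 220 110 -0.5;25 -87 268 110 -0.576;25 -87 315 110 -0.576;25 -87 360 110 -0.576",
)

```text
time_s: 18.1
position: [0.4848, 0.1747, 0.1648]
tcp_rot: [[0.96, -0.279, 0.0], [-0.279, -0.96, 0.0], [0.0, -0.0, -1.0]]
force: [0.9, 0.7, -1.5]
opening: 0.507
grasp_force: 29.8
```

Emit:
drive_tool(
  deltas="25 0 35 0 0;25 0 45 0 0;25 0 46 -20 0;25 0 46 -50 0;25 0 46 -80 0;25 0 46 -100 0;25 0 46 -112 0;25 0 46 -116 0;25 0 46 -117 0;25 0 46 -117 0;25 0 46 -117 0",
)

```text
time_s: 19.2
position: [0.4863, 0.2189, 0.0485]
tcp_rot: [[0.96, -0.279, 0.002], [-0.279, -0.96, 0.0], [0.002, -0.001, -1.0]]
force: [-0.2, -0.2, -1.9]
opening: 0.503
grasp_force: 29.8
```

Emit:
drive_tool(
  deltas="25 0 0 -2 0;25 0 0 -4 0;25 0 0 -6 0;25 0 0 -7 0;25 0 0 -7 0;25 0 0 -7 0;25 0 0 -7 0",
)

```text
time_s: 19.9
position: [0.4855, 0.2188, 0.0405]
tcp_rot: [[0.96, -0.279, -0.0], [-0.279, -0.96, 0.0], [-0.0, 0.0, -1.0]]
force: [-0.1, 0.3, 0.6]
opening: 0.504
grasp_force: 29.8
```

Emit:
drive_tool(
  deltas="50 0 0 0 0;58 0 0 0 0;70 0 0 0 0;82 0 0 0 0;87 0 0 0 0;87 0 0 20 0;87 0 0 65 0;87 0 0 110 0;87 0 0 150 0;87 10 -40 170 0.1;87 35 -80 170 0.2;87 60 -120 170 0.3",
)

```text
time_s: 21.1
position: [0.5462, 0.098, 0.2121]
tcp_rot: [[1.0, 0.023, 0.003], [0.023, -1.0, 0.0], [0.003, 0.0, -1.0]]
force: [0.1, 1.4, 0.0]
opening: 1.002
grasp_force: 0.0
```

Emit:
drive_tool(
  deltas="87 20 -45 0 0.1;87 40 -90 0 0.155;87 60 -135 0 0.155;87 80 -180 0 0.155;87 95 -225 0 0.155;87 100 -255 0 0.155;87 100 -265 0 0.155;87 100 -265 0 0.155;87 100 -265 0 0.155",
)

```text
time_s: 22.0
position: [0.6447, -0.1647, 0.2102]
tcp_rot: [[0.985, 0.171, -0.001], [0.171, -0.985, 0.001], [-0.001, -0.002, -1.0]]
force: [-0.3, 0.8, -0.9]
opening: 0.999
grasp_force: 0.0
```

Emit:
drive_tool(
  deltas="87 1 -2 -30 0;87 1 -2 -70 0;87 1 -2 -105 0;87 1 -2 -125 0;87 1 -2 -135 0;87 1 -2 -140 0;87 1 -2 -143 0;87 1 -2 -144 0;87 1 -2 -144 0;87 1 -2 -144 0",
)

```text
time_s: 23.0
position: [0.6471, -0.1685, 0.0676]
tcp_rot: [[0.985, 0.171, 0.002], [0.171, -0.985, -0.001], [0.002, 0.001, -1.0]]
force: [0.7, 1.0, 0.1]
opening: 1.001
grasp_force: 0.0
```

Emit:
drive_tool(
  deltas="60 0 0 0 0;52 0 0 0 0;46 0 0 0 0;40 0 0 0 0;25 0 0 0 0;25 0 0 0 0;25 0 0 0 0;25 0 0 0 0;25 0 0 0 0;25 0 0 0 0;25 0 0 0 0",
)

```text
time_s: 24.1
position: [0.6464, -0.1681, 0.0665]
tcp_rot: [[0.985, 0.171, -0.0], [0.171, -0.985, 0.0], [-0.0, -0.0, -1.0]]
force: [0.2, 0.3, -0.2]
opening: 0.522
grasp_force: 30.0
```

Emit:
drive_tool(
  deltas="25 0 0 5 0;25 0 0 25 0;25 0 0 60 0;25 0 0 95 0;25 -25 35 110 -0.1;25 -60 70 110 -0.2;25 -95 105 110 -0.3;25 -130 140 110 -0.4;25 -165 175 110 -0.455;25 -200 210 110 -0.455;25 -225 250 110 -0.455;25 -234 295 110 -0.455",
)

```text
time_s: 25.3
position: [0.4089, 0.1274, 0.1767]
tcp_rot: [[0.96, -0.281, -0.003], [-0.281, -0.96, -0.001], [-0.003, 0.001, -1.0]]
force: [1.2, -0.7, -2.6]
opening: 0.519
grasp_force: 30.0
```

Emit:
drive_tool(
  deltas="25 0 45 0 0;25 0 85 0 0;25 0 110 0 0;25 0 113 -15 0;25 0 113 -45 0;25 0 113 -75 0;25 0 113 -100 0;25 0 113 -113 0;25 0 113 -116 0;25 0 113 -117 0;25 0 113 -117 0;25 0 113 -117 0",
)

```text
time_s: 26.5
position: [0.4133, 0.24, 0.0604]
tcp_rot: [[0.96, -0.279, 0.002], [-0.279, -0.96, 0.001], [0.002, -0.001, -1.0]]
force: [0.7, 0.5, -1.9]
opening: 0.516
grasp_force: 30.0
```

Emit:
drive_tool(
  deltas="25 0 0 -2 0;25 0 0 -4 0;25 0 0 -6 0;25 0 0 -7 0;25 0 0 -7 0;25 0 0 -7 0;25 0 0 -7 0",
)

```text
time_s: 27.2
position: [0.4125, 0.2398, 0.0525]
tcp_rot: [[0.96, -0.279, -0.0], [-0.279, -0.96, 0.0], [-0.0, 0.0, -1.0]]
force: [-0.0, -0.1, -1.0]
opening: 0.518
grasp_force: 30.0
```

Emit:
drive_tool(
  deltas="25 0 0 -0.5 0;25 0 0 -0.8 0;25 0 0 -0.8 0;25 0 0 -0.8 0",
)

```text
time_s: 27.6
position: [0.4126, 0.2398, 0.0524]
tcp_rot: [[0.96, -0.279, 0.0], [-0.279, -0.96, 0.0], [0.0, -0.0, -1.0]]
force: [-1.9, -0.4, 4.9]
opening: 0.517
grasp_force: 30.0
```

Contact at the expected height. Now release, rise and clear the arm off to the side.

Emit:
drive_tool(
  deltas="50 0 0 0 0;58 0 0 0 0;70 0 0 0 0;82 0 0 0 0;87 0 0 0 0;87 0 0 20 0;87 0 0 60 0;87 0 0 105 0;87 0 0 150 0;87 0 -40 160 0;87 0 -80 160 0;87 0 -120 160 0",
)

```text
time_s: 28.8
position: [0.4126, 0.1189, 0.2126]
tcp_rot: [[0.961, -0.278, 0.002], [-0.278, -0.961, -0.0], [0.002, -0.001, -1.0]]
force: [0.7, -0.7, -0.3]
opening: 0.998
grasp_force: 0.0
```

Emit:
drive_tool(
  deltas="87 0 -50 0 0;87 0 -100 0 0;87 0 -150 0 0;87 0 -200 0 0;87 0 -250 0 0;87 0 -280 0 0;87 0 -280 0 0;87 0 -280 0 0",
)

```text
time_s: 29.6
position: [0.4119, -0.1603, 0.2114]
tcp_rot: [[0.96, -0.281, -0.001], [-0.281, -0.96, 0.001], [-0.001, -0.001, -1.0]]
force: [0.3, 0.6, 0.1]
opening: 0.997
grasp_force: 0.0
```

```bash
python3 - <<'E'
from h import *
f=lambda a:cv2.resize(a,None,fx=3,fy=3,interpolation=cv2.INTER_CUBIC)
a=f(imaging.capture('top')[95:245,95:205,::-1]); b=f(imaging.capture('side')[85:185,190:340,::-1])
o=np.zeros((450,330+450,3),np.uint8);o[:,:330]=a;o[:300,330:]=b
cv2.imwrite('pics/end.png',o)
E
```

```text
(no output)
```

View pics/end.png

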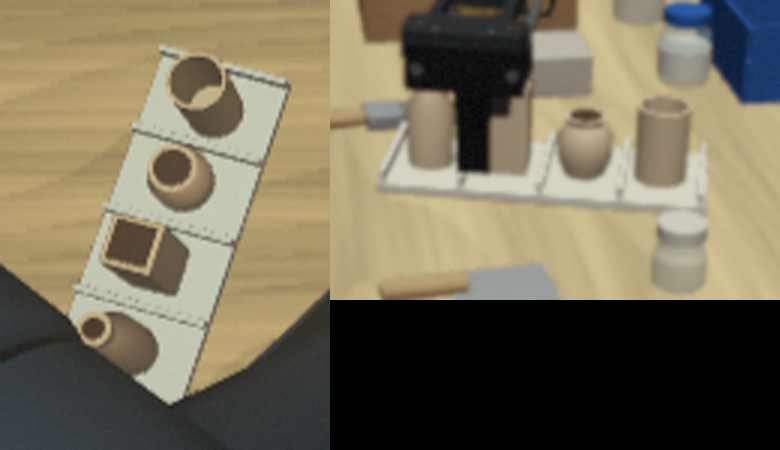

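All four pots stand upright in their bays, clear of the ridges. From far to near in the top crop they are tumbler (195,80), squat pot (175,170), square vase (130,250) and bottle (95,330).

```bash
python3 -c "
from rig import bot
print(bot.hand_in())"
```

```text
the job is handed in; nothing more can be done
None
```

The four pots are upright and released in the carrier in reverse order (far to near: tumbler, squat pot, square vase, bottle vase), and the job was handed in at about 30 s.

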